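Tap a nozzle block down onto its parallels in the vise

TASK

The white nozzle block has ridden up in the machine vise, so the two steel parallels under it are loose. With light taps of the mallet drive the block down until it grips both parallels so firmly that neither slides when its end is pushed lightly, leaving them where they are under the block. Then put the mallet down on the bench.

Things in the scene. Friction and masses are not known exactly. Their poses are not given: they have to be found in the camera images.
- vise: Dark grey machine vise, fixed. Origin on the bench under the middle of the clamped block. x runs from the moving jaw (screw side, vise reaches x = -200 mm) to the fixed jaw (reaches +115 mm); y along the jaws. Jaw faces at x = -38 and +38 mm; jaw tops at z = 83 mm, bed at 45 mm. Bed and jaws span y = -50 to 50 mm; foot flange y = -65 to 65 mm, 14 mm high.
- block_top (a point): Centre of the top face of the white plastic nozzle block (76 mm in vise x, 90 mm in vise y, 30 mm high, two rows of four small dark bores), which is clamped between the jaws and stands 16 to 23 mm above them. z = 99 mm when fully down; at the start 3 to 6 mm higher, and it may lean up to 0.045 rad about the vise's y, so one side is higher and looser.
- block: The same block, origin at the centre of its underside. The jaws' friction holds it: it yields only to a downward push above about 12 N and stays where it is left. Once on the parallels the force rises; a tap of some 25 to 30 N at the wrist, at about 20 mm/s, leaves it gripping. A side still loose (where the mallet stops higher) is driven home by taps with its axis 20 mm off the middle line, to vise +x or -x.
- parallel_fixed_mid (a point): Centre of a ground-steel parallel: flat bar 10 mm thick, 24 mm high, 150 mm long, 0.28 kg, loose on the vise bed along the vise's y, under the block, beside the FIXED jaw (vise x = +30 mm). z = 57 mm. Its ends stick out some 25 mm beyond the jaws and can be pushed lengthwise from outside. Loose, it slides at a push of about 2 N; well gripped it stands 4 N.
- parallel_moving_mid (a point): Centre of the other parallel, alike, beside the MOVING jaw (vise x = -30 mm).
- mallet_head (a point): Centre of the round head of a soft-faced mallet (0.41 kg) that stands on one face, head axis (z) upright. Head 40 mm across and 70 mm high: a dark steel body between two white plastic faces 18 mm thick; wooden handle 23 mm thick leaves the middle of the head along -x, ending 158 mm from the axis. The head can be gripped across its sides along y, nearer its top.
- beaker: White plastic beaker, 72 mm across, 95 mm high, on the bench. Leave alone. Origin at the centre of its underside.
- mould: White chocolate mould, 135 by 205 by 22 mm, on the bench. Leave alone. Origin at the centre of its underside.
- scraper: Steel scraper with black handle, about 235 mm long, 22 mm high, on the bench. Leave alone. Origin under the handle, x towards the blade.
Not all that is in view belongs to the job. There is more than one size of the part that bears mallet_head; the job needs the smaller.

How it is judged:
On the way, in this order (a step that is already met when the one before it is completed fails the run):
1. the mallet strikes the block (contact force between mallet and block above 5 N).
2. with the mallet lifted off, the block stays pressed down on both parallels (contact force between mallet and block below 0.1 N and contact force between block and parallel_fixed above 0.8 N and contact force between block and parallel_moving above 0.8 N), for 0.2 s.
At the end, for the whole second after the job is handed in: The block presses on both parallels with more than 0.8 N each, both parallels lie within 25 mm of the vise's middle lengthwise, and the mallet is at rest on the bench (head centre below 50 mm), not touching the vise (contact force between block and parallel_fixed above 0.8 N and contact force between block and parallel_moving above 0.8 N and height (world z) of mallet_head below 0.05 m and linear speed of mallet below 0.02 m/s and contact force between mallet and vise below 0.1 N and y of parallel_fixed_mid in the frame of vise between -0.025 and 0.025 m and y of parallel_moving_mid in the frame of vise between -0.025 and 0.025 m).
It fails at once if the block is struck harder than 120 N (contact force between mallet and block above 120 N).
It fails at once if the block is pushed down with the bare gripper instead of the mallet (over 6 N) (contact force between the fingers and block above 6 N).
It fails at once if the mallet is dropped on the block or left lying on it (contact force between the fingers and mallet below 0.1 N and contact force between mallet and block above 0.5 N).
It fails at once if the beaker, the mould or the scraper is shifted by more than 30 mm (distance of any of beaker, mould, scraper from where it was at the start of the episode above 0.03 m).
It also fails if it takes over 72 s, if anything falls off the work surface, if the arm or the gripper's body presses on something with over 40 N, if the wrist force passes 120 N, or if a joint passes its speed limit or range.

ROBOT

A 7-joint arm with a two-finger parallel gripper is mounted at the origin on the work surface. World frame = base frame: x ahead of the robot, y to its left, z up, the work surface at z = 0. Lengths are in m, angles in rad, forces in N, time in s.
With the tool pointing down it reaches from about 0.425 to 0.925 m from the base axis. Payload 6.8 kg.
Tool frame: the origin (TCP) lies midway between the tips of the shut fingers; the grasp point (between the pads) lies robot.tcp_to_grasp behind it (robot.tcp_to_grasp is the distance from the TCP to the grasp point, in m); z points along the fingers, y is the direction in which the jaws open and shut (so a half turn about z gives the same grasp; the last joint's range is limited). The gripper opens to 85 mm and grips with 20 to 120 N. Pads are 22 mm wide; open, the fingers measure 114 mm over their backs; the gripper's body (76 mm by 85 mm) begins 54 mm behind the grasp point. The pads swing forward as they close: fully open they stand 13 mm farther back than shut.
Start: joints at [-1.429, 0.477, 0.022, 1.555, -0.011, 1.109, -0.083], TCP at [0.167, 0.654, 0.231] pointing down, gripper open.
Joint ranges: [-2.96, 2.96], [-0.34, 2.1], [-1.41, 1.46], [0.24, 2.44], [-1.37, 4.51], [0.17, 1.92], [-2.96, 2.96]. Speed limits (rad/s): [2.39, 2.39, 3.14, 3.14, 3.14, 3.14, 3.14].

INTERFACE

Orientations are given as [roll, pitch, yaw] about the fixed x, y, z axes, in that order (R = Rz(yaw) Ry(pitch) Rx(roll)).
In Python, from rig import robot, optics gives the robot as it stands.
- The arm moves only by the shell command python3 -m handwheel 'ROWS' [FORCE]. ROWS is JSON, one flat list of numbers, 7 for each row, row after row: the finger opening in mm, from 0 to 85.4, then the shift along the tool's x, y, z in mm, then the turn, a rotation vector about the tool's x, y, z in degrees. A call has 1 to 8 rows; each row is the pose to reach, as a shift and turn from the pose measured when the call began, along the tool's axes at that moment; what a row does not reach only later rows make up. A row lasts 1/8 s, in which the tool goes at most 62.5 mm and 10.7 degrees, less where a joint would pass 70% of its speed; a pose out of reach is approached as far as the arm can. A call with a gripper value outside its range is refused whole. The fingers move at their own pace and stop on an object; FORCE is the grip in N (left out, the last holds). Time passes only in rows, so rows that repeat a pose let the fingers close. It gives the time, the measured TCP pose, the force and the opening at its end, in the units of the state.
- robot.get_state(): the state, without advancing time (a new reading comes with each control period).
- optics.camera(name): name is "scene" or "side" or "wrist"; returns a dict with "image" (420x560x3 uint8, red, green, blue), "mtx" (3x3 intrinsics, pixels), "view" (4x4, takes a point from world to camera coordinates); the wrist camera has in their place "T_tool_cam" (4x4, takes a point from camera to tool coordinates, whose origin is the TCP and whose axes are the flange's). Camera axes: x right, y up, looking along -z (the intrinsics and any distortion apply to the point x, -y, -z); pixel columns grow to the right and rows downward; lengths in m; the calibration is good to about 2 mm. A picture is of the moment at which its call begins: read the wrist's pose just before it. There is no depth.
- robot.hand_in(): hands the job in, once; it reports no verdict.
The state is a dict: "time": time; "q": joint angles; "joint_velocities": joint speeds; "effort": joint torques, N m; "tool_pos": TCP position; "ee_rot": TCP orientation; "force": force on the tool from outside, world axes, zero at the start; "torque": the same for the moment, N m; "gripper_width": finger opening in m.
Only numpy, scipy, OpenCV 4.12 (cv2) and the standard library are available. Lean on these libraries where they do the work, as an engineer would, in place of code of your own. Each camera call takes 0.05 s, during which the arm holds its last target.

## Working session

There is one attempt and no reset: what is moved stays moved. The work goes in short steps, Python scripts to look and compute and a shell command to move; the robot and the scene stay as the last step left them, time stands still between calls to the robot, and variables do not carry over. Pictures are saved under pics/ and viewed, and the job is handed in when it is done.

```bash
ls; mkdir -p pics; python3 - <<'E'
from rig import robot, optics
import cv2
s=robot.get_state()
for k in s: print(k,s[k])
print(robot.tcp_to_grasp)
for n in("scene","side","wrist"):
    c=optics.camera(n); cv2.imwrite(f"pics/{n}0.png",c["image"][:,:,::-1])
    print(n,[ (k,c[k].tolist() if hasattr(c[k],'tolist') else c[k]) for k in c if k!="image"])
E
```

```text
pics
time 0.0
q [-1.42910379  0.47780053  0.0223642   1.55645384 -0.0114839   1.10927338
 -0.08309858]
joint_velocities [ 1.14066427e-03  2.24695552e-03  2.78173309e-04  1.28300749e-03
 -5.26661216e-04  2.68542240e-05  2.91334046e-04]
effort [-3.07501878e-04 -5.96437633e+01  1.60755102e+00 -2.81199092e+01
  1.24006905e-02  9.21606144e-03  3.10900668e-05]
tool_pos [0.16675077 0.65347572 0.23032489]
ee_rot [-3.13979314e+00  1.59803353e-04  2.89180871e+00]
force [-0.35928059  0.69078965 -0.24353985]
torque [-0.0023096   0.073151    0.00529596]
gripper_width 0.08543515720858794
0.0187
scene [('mtx', [[387.7689209905919, 0.0, 273.9514307250203], [0.0, 387.7689209905919, 209.2780717911096], [0.0, 0.0, 1.0]]), ('view', [[-0.045464175713622365, 0.9989473114660515, -0.006105541861971813, 0.09822737949959677], [-0.7563369547324484, -0.030428453855869595, 0.6534741923763999, 0.32206406701828305], [0.652600505388042, 0.034327512445393366, 0.7569241720651969, -1.3499869704389402], [0.0, 0.0, 0.0, 1.0]])]
side [('mtx', [[506.79683760684566, 0.0, 273.3560861478092], [0.0, 506.79683760684566, 208.22524378195212], [0.0, 0.0, 1.0]]), ('view', [[0.8122780885522215, -0.5832358839754029, 0.006341175078797219, -0.44847047555607195], [0.3443225833101222, 0.48825987644698293, 0.801900400096309, -0.21544628470328647], [-0.47079323007090246, -0.6491827144151384, 0.5974240854066726, -1.4766998514060847], [0.0, 0.0, 0.0, 1.0]])]
wrist [('mtx', [[320.37031024225325, 0.0, 282.6611309452786], [0.0, 320.37031024225325, 208.37606506366149], [0.0, 0.0, 1.0]]), ('T_tool_cam', [[0.0007517461372206084, 0.9539390930436688, 0.2999994027340157, 0.07790767487402783], [0.9999996303009113, -0.000591881293144472, -0.0006237584262624177, 0.0011877199911299874], [-0.00041746351299443087, 0.2999997607324976, -0.9539391853177319, -0.1440163488257887], [0.0, 0.0, 0.0, 1.0]])]
```

View pics/scene0.png

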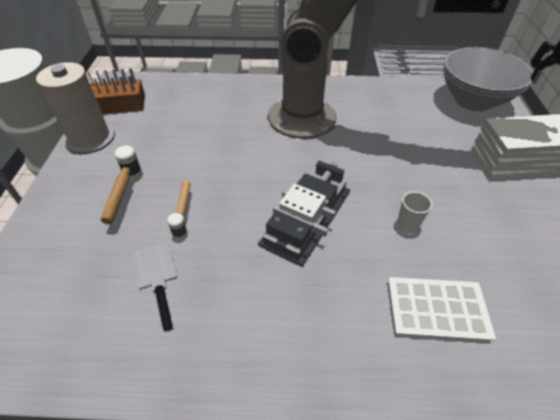

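View pics/side0.png

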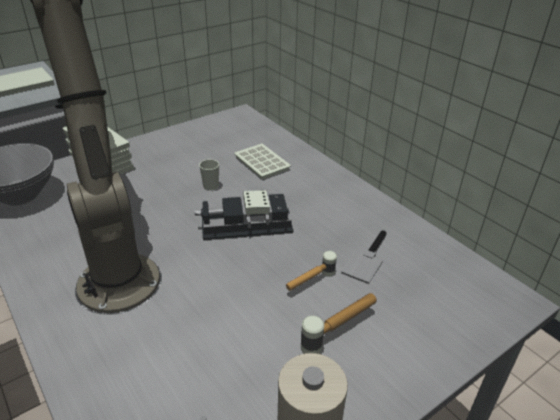

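View pics/wrist0.png

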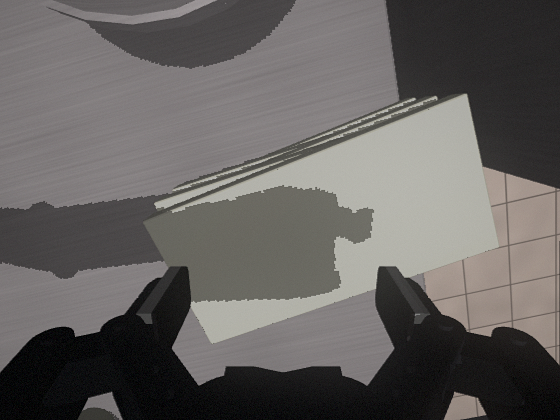

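The two mallets are the big one, scene (127,158), and the small one, scene (177,224) / side (330,262). The job needs the smaller, so I'll enlarge both.

```bash
python3 - <<'E'
import cv2,numpy as np
a=cv2.imread("pics/scene0.png");b=cv2.imread("pics/side0.png")
def crop(im,x,y,w,h,f,n): cv2.imwrite(n,cv2.resize(im[y:y+h,x:x+w],None,fx=f,fy=f,interpolation=cv2.INTER_CUBIC))
crop(a,95,135,110,115,5,"pics/c1.png")
crop(b,280,230,110,130,4.5,"pics/c2.png")
crop(a,250,150,110,120,5,"pics/c3.png")
crop(b,190,180,110,65,7,"pics/c4.png")
E
cat > h.py <<'E'
import numpy as np
from rig import robot,optics
def ray(c,u,v):
    K=c["mtx"];V=c["view"];d=np.linalg.inv(K)@[u,v,1];d=np.array([d[0],-d[1],-d[2]])
    R=V[:3,:3];return -R.T@V[:3,3],R.T@d
def atz(c,u,v,z):
    o,d=ray(c,u,v);return o+d*(z-o[2])/d[2]
def tri(c1,p1,c2,p2):
    o1,d1=ray(c1,*p1);o2,d2=ray(c2,*p2)
    s=np.linalg.lstsq(np.c_[d1,-d2],o2-o1,rcond=None)[0]
    A=o1+s[0]*d1;B=o2+s[1]*d2;return (A+B)/2,np.linalg.norm(A-B)
E
```

```text
(no output)
```

View pics/c1.png

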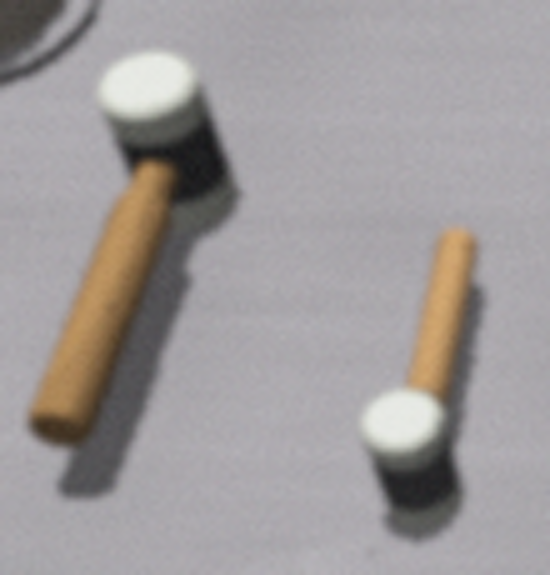

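View pics/c2.png

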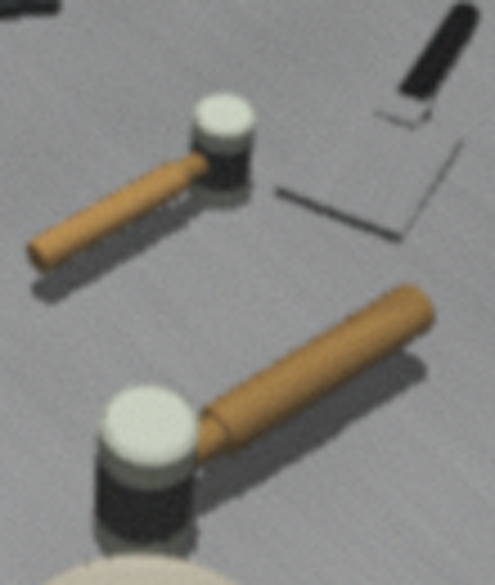

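View pics/c3.png

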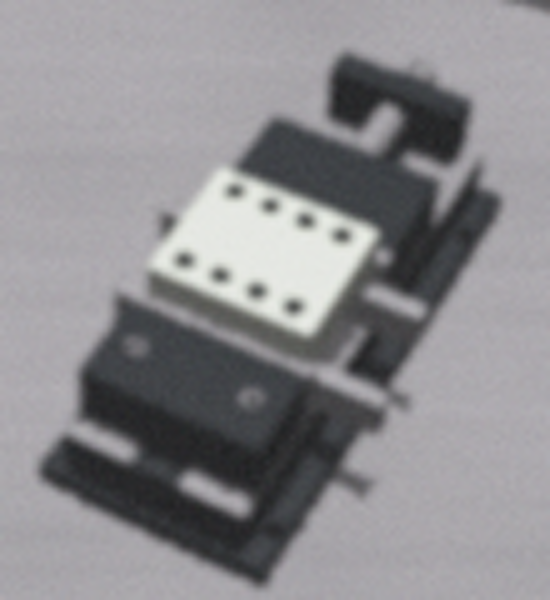

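View pics/c4.png

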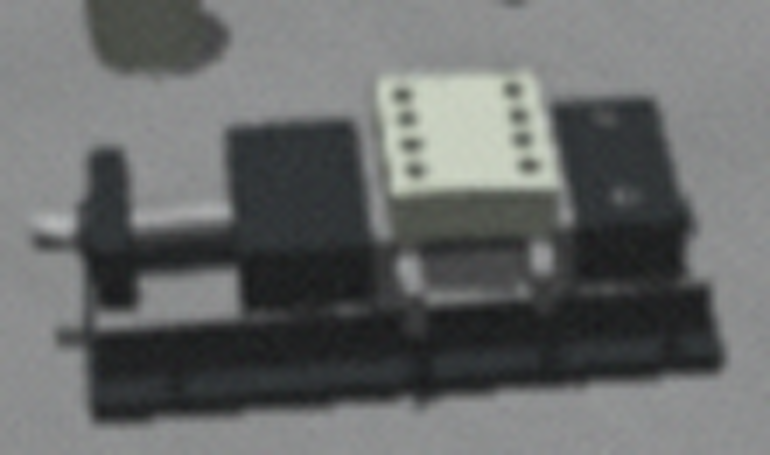

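The crops confirm it: the small mallet has its head top at scene (175.6,219.4) / side (329.8,256), and its handle points toward the robot. The block's corners are clear in both views, so I'll triangulate.

```bash
python3 - <<'E'
from h import *
import pickle
a=optics.camera("scene");b=optics.camera("side")
S=lambda x,y:(x/5+250,y/5+150)
D=lambda x,y:(x/7+190,y/7+180)
p={}
for n,s,d in [("mL",(222,170),(392,195)),("fL",(150,272),(558,190)),("mR",(380,235),(377,75)),("fR",(318,333),(537,72))]:
    X,e=tri(a,S(*s),b,D(*d));p[n]=X;print(n,X.round(4),round(e,4))
c=sum(p.values())/4;print("blocktop",c)
ax=(p["fL"]+p["fR"]-p["mL"]-p["mR"])/2;ay=(p["mR"]+p["fR"]-p["mL"]-p["fL"])/2
print("x axis",ax,np.linalg.norm(ax),np.degrees(np.arctan2(ax[1],ax[0])),"y",ay,np.linalg.norm(ay),np.degrees(np.arctan2(ay[1],ay[0])))
h=tri(a,(175.6,219.4),b,(329.8,256));e=tri(a,(186.6,182),b,(289.3,286))
print("head top",h,atz(a,175.6,219.4,.07),atz(b,329.8,256,.07));print("handle end",e)
d=e[0]-h[0];print(np.degrees(np.arctan2(d[1],d[0])),np.linalg.norm(d[:2]))
for n,(u,v) in dict(beaker=(413,215),mould=(440,308),scr_handle=(163,305),blade=(155,265),big=(127,155)).items(): print(n,atz(a,u,v,.02).round(3))
E
```

```text
mL [ 0.4277 -0.0251  0.1011] 0.0016
fL [ 0.4949 -0.0597  0.0963] 0.0014
mR [0.4719 0.0541 0.104 ] 0.0031
fR [0.5369 0.0199 0.1013] 0.0031
blocktop [ 0.48286349 -0.00269266  0.10069636]
x axis [ 0.06614985 -0.03441476 -0.00372443] 0.07465955447168172 -27.4859101816524 y [0.04306023 0.07943946 0.00391506] 0.09044411858757553 61.54005160024471
head top (array([ 0.52603847, -0.31951194,  0.06308223]), np.float64(0.0017263688968417992)) [ 0.53222868 -0.31757054  0.07      ] [ 0.52021232 -0.32424442  0.07      ]
handle end (array([ 0.37090764, -0.32752193,  0.03812257]), np.float64(0.0010298004158134078))
-177.04422768755953 0.1553374815234314
beaker [0.451 0.292 0.02 ]
mould [0.719 0.301 0.02 ]
scr_handle [ 0.738 -0.312  0.02 ]
blade [ 0.635 -0.356  0.02 ]
big [ 0.244 -0.54   0.02 ]
```

```bash
cat >> h.py <<'E'
def go(x,y,z,yawdeg,s=None):
    "print tool-axes shift mm + rotvec deg from current pose to a tool-down target"
    from scipy.spatial.transform import Rotation as Ro
    s=s or robot.get_state();R=Ro.from_euler('xyz',s["ee_rot"])
    T=Ro.from_euler('xyz',[np.pi,0,np.radians(yawdeg)])
    print("shift",(R.inv().apply(np.array([x,y,z])-s["tool_pos"])*1e3).round(1),"rot",np.degrees((R.inv()*T).as_rotvec()).round(2), "t",s["time"],"F",np.round(s["force"],1),"w",s["gripper_width"])
E
python3 -c "
from h import *
go(.45,.40,.25,100)"
```

```text
shift [-337.1 -175.9  -19. ] rot [-4.000e-02  3.000e-02  6.569e+01] t 0.25 F [ 0.1 -0.4  0.4] w 0.08542326334217007
```

```bash
python3 -m handwheel '[85,-337,-176,-19,0,0,66, 85,-337,-176,-19,0,0,66, 85,-337,-176,-19,0,0,66, 85,-337,-176,-19,0,0,66, 85,-337,-176,-19,0,0,66, 85,-337,-176,-19,0,0,66, 85,-337,-176,-19,0,0,66]'
python3 -c "
from h import *
go(.53,-.0,.25,30)"
```

```text
time: 1.12
tool_pos: [0.4544, 0.3949, 0.2507]
ee_rot: [3.14, 0.002, 1.729]
force: [-0.5, 0.8, 0.0]
gripper_width: 0.0851
shift [-401.9   12.6    1.7] rot [1.900e-01 5.000e-02 6.904e+01] t 1.125 F [-0.5  0.8  0. ] w 0.08512292367862614
```

```bash
python3 -m handwheel '[85,-402,13,2,0,0,69, 85,-402,13,2,0,0,69, 85,-402,13,2,0,0,69, 85,-402,13,2,0,0,69, 85,-402,13,2,0,0,69, 85,-402,13,2,0,0,69, 85,-402,13,2,0,0,69]'
python3 -c "
from h import *
go(.51,-.32,.21,3)"
```

```text
time: 2.0
tool_pos: [0.5304, -0.0027, 0.25]
ee_rot: [3.138, -0.001, 0.518]
force: [-0.6, 1.1, 0.3]
gripper_width: 0.0852
shift [-175.   265.3   40.7] rot [ 0.17 -0.13 26.7 ] t 2.0 F [-0.6  1.1  0.3] w 0.08516592671646027
```

```bash
python3 -m handwheel '[85,-175,265,41,0,0,26.7, 85,-175,265,41,0,0,26.7, 85,-175,265,41,0,0,26.7, 85,-175,265,41,0,0,26.7, 85,-175,265,41,0,0,26.7, 85,-175,265,41,0,0,26.7, 85,-175,265,41,0,0,26.7]'
cat >> h.py <<'E'
def wcam():
    from scipy.spatial.transform import Rotation as Ro
    s=robot.get_state();c=dict(optics.camera("wrist"))
    T=np.eye(4);T[:3,:3]=Ro.from_euler('xyz',s["ee_rot"]).as_matrix();T[:3,3]=s["tool_pos"]
    c["view"]=np.linalg.inv(T@c["T_tool_cam"]);return c
def proj(c,X):
    p=c["view"][:3,:3]@np.array(X)+c["view"][:3,3];q=c["mtx"]@[p[0],-p[1],-p[2]];return (q[:2]/q[2]).round(1)
E
python3 - <<'E'
from h import *
import cv2,pickle
c=wcam();pickle.dump(c,open("w1.pkl","wb"))
cv2.imwrite("pics/w1.png",c["image"][:,:,::-1]);print(proj(c,(.526,-.32,.07)))
E
```

```text
time: 2.88
tool_pos: [0.51, -0.3193, 0.2092]
ee_rot: [3.14, -0.002, 0.052]
force: [-0.3, 0.9, -1.0]
gripper_width: 0.0854
[285.9 177.9]
```

View pics/w1.png

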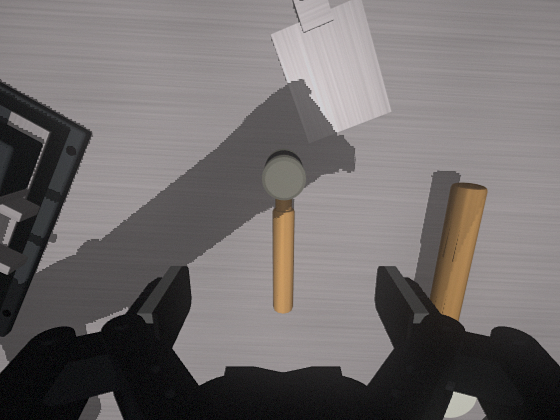

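The small mallet's head top is at (284,177) and its handle runs straight down to (283,308), so it is nearly aligned with tool x.

```bash
python3 - <<'E'
from h import *
import pickle
c=pickle.load(open("w1.pkl","rb"))
h=atz(c,284,177,.07);e=atz(c,283.5,305,.04);print(h,e,e-h,np.degrees(np.arctan2((h-e)[1],(h-e)[0])))
# TCP z for grasp at 0.050
go(h[0],h[1],.10,np.degrees(np.arctan2((h-e)[1],(h-e)[0])))
go(h[0],h[1],.05-robot.tcp_to_grasp,np.degrees(np.arctan2((h-e)[1],(h-e)[0])))
E
```

```text
[ 0.52669601 -0.31824831  0.07      ] [ 0.37342984 -0.32616473  0.04      ] [-0.15326617 -0.00791642 -0.03      ] 2.9567835158900735
shift [ 15.8   1.1 109.3] rot [ 0.06 -0.16  0.16] t 2.925 F [ 0.2  1.3 -0.1] w 0.08525417054909827
shift [ 15.6   1.  178. ] rot [ 0.06 -0.16  0.16] t 2.925 F [ 0.2  1.3 -0.1] w 0.08525417054909827
```

```bash
python3 -m handwheel '[85,16,1,60,0,-0.1,0, 85,16,1,110,0,-0.1,0, 85,16,1,145,0,-0.1,0, 85,16,1,178,0,-0.1,0, 85,16,1,178,0,-0.1,0, 30,16,1,178,0,-0.1,0, 30,16,1,178,0,-0.1,0, 30,16,1,178,0,-0.1,0]' 90
python3 -m handwheel '[30,0,0,0,0,0,0, 30,0,0,0,0,0,0, 30,0,0,0,0,0,0]' 90
python3 -c "
from h import *
go(.5267,-.318,.0313,3)"
```

```text
time: 3.92
tool_pos: [0.5282, -0.3185, 0.0331]
ee_rot: [3.14, -0.004, 0.054]
force: [-0.7, 0.5, 5.6]
gripper_width: 0.0383
time: 4.3
tool_pos: [0.5283, -0.3183, 0.0332]
ee_rot: [3.14, -0.004, 0.055]
force: [0.2, 0.9, -0.3]
gripper_width: 0.0383
shift [-1.6 -0.4  1.9] rot [ 0.07 -0.21  0.13] t 4.3 F [ 0.2  0.9 -0.3] w 0.03827137294087603
```

```bash
python3 -m handwheel '[30,0,0,-20,0,0,0, 30,0,0,-60,0,0,0, 30,0,0,-110,0,0,0, 30,0,0,-160,0,0,0, 30,0,0,-160,0,0,0]' 90
python3 - <<'E'
from h import *
import cv2
c=wcam();cv2.imwrite("pics/w2.png",c["image"][:,:,::-1])
go(.483,-.003,.19,62)
E
```

```text
time: 4.92
tool_pos: [0.5293, -0.3204, 0.1983]
ee_rot: [3.136, -0.011, 0.054]
force: [0.2, -0.4, -5.4]
gripper_width: 0.0382
shift [ -28.1 -317.9    4.5] rot [  0.35  -0.3  -58.9 ] t 4.975 F [-0.5  0.7 -5.3] w 0.03792523341250925
```

View pics/w2.png

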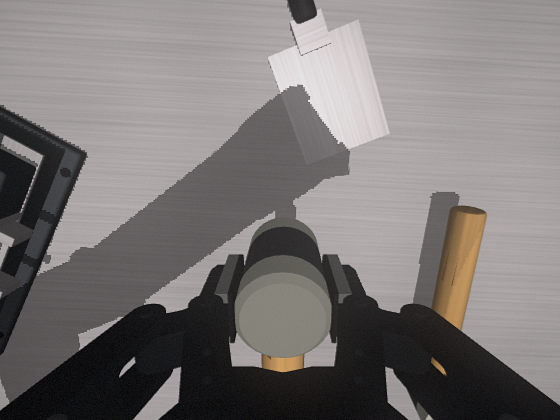

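```bash
python3 - <<'E'
from h import *
c=wcam();K=c["mtx"];T=np.linalg.inv(c["T_tool_cam"])
def p(X):
    q=T[:3,:3]@X+T[:3,3];q=K@[q[0],-q[1],-q[2]];return (q[:2]/q[2]).round(0)
for dx in(0,-.0015):
  for x in(0,.02,-.02):
    print(dx,x,"top",p(np.array([x+dx,0,-.037])),"bodytop",p(np.array([x+dx,0,-.019])),"bodybot",p(np.array([x+dx,0,.015])),"bot",p(np.array([x+dx,0,.033])))
E
python3 -c "
import cv2;a=cv2.imread('pics/w2.png');cv2.imwrite('pics/w2c.png',cv2.resize(a[190:390,190:390],None,fx=3,fy=3,interpolation=2))"
```

```text
0 0 top [286. 312.] bodytop [286. 287.] bodybot [285. 254.] bot [285. 241.]
0 0.02 top [287. 266.] bodytop [286. 246.] bodybot [286. 219.] bot [285. 209.]
0 -0.02 top [286. 354.] bodytop [286. 325.] bodybot [285. 286.] bot [285. 271.]
-0.0015 0 top [286. 315.] bodytop [286. 290.] bodybot [285. 256.] bot [285. 243.]
-0.0015 0.02 top [287. 269.] bodytop [286. 249.] bodybot [286. 222.] bot [285. 211.]
-0.0015 -0.02 top [286. 357.] bodytop [286. 328.] bodybot [285. 289.] bot [285. 273.]
```

View pics/w2c.png

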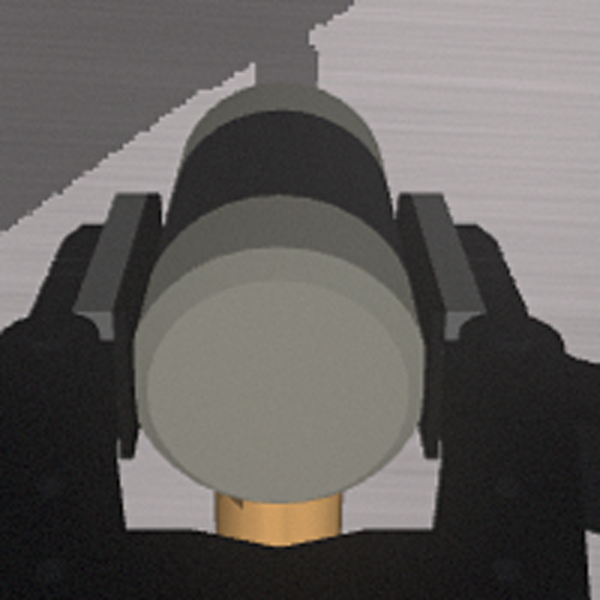

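The mallet is gripped upright: top rim at crop (280,245–500), close to prediction. Now over the block.

```bash
python3 -m handwheel '[30,-28,-318,5,0.3,-0.3,-59, 30,-28,-318,5,0.3,-0.3,-59, 30,-28,-318,5,0.3,-0.3,-59, 30,-28,-318,5,0.3,-0.3,-59, 30,-28,-318,5,0.3,-0.3,-59, 30,-28,-318,5,0.3,-0.3,-59, 30,-28,-318,5,0.3,-0.3,-59]' 90
python3 - <<'E'
from h import *
import cv2,pickle
c=wcam();pickle.dump(c,open("w3.pkl","wb"));cv2.imwrite("pics/w3.png",c["image"][:,:,::-1])
cv2.imwrite("pics/s3.png",optics.camera("side")["image"][:,:,::-1])
go(.483,-.003,.15,62)
E
```

```text
time: 5.9
tool_pos: [0.4808, -0.0011, 0.187]
ee_rot: [-3.136, 0.002, 1.085]
force: [-0.3, -0.2, -4.5]
gripper_width: 0.0381
shift [ 0.8  1.5 37.5] rot [-0.22  0.11 -0.08] t 6.0 F [ 0.5 -0.6 -4.4] w 0.03824031725355639
```

View pics/w3.png

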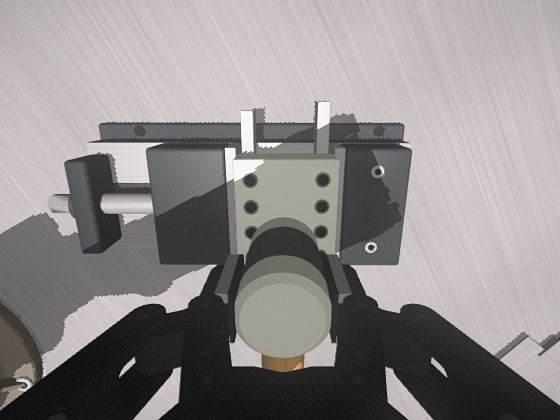

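View pics/s3.png

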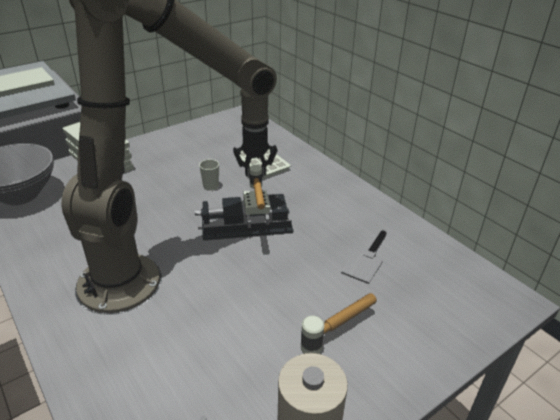

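The wrist view is square to the vise. The block's back edge runs (234,156)–(338,156), and the parallels stick out at (247,111) and (323,102).

```bash
python3 - <<'E'
from h import *
import pickle
c=pickle.load(open("w3.pkl","rb"))
z=.103
L=atz(c,234,156,z);R=atz(c,338.5,156,z);print(L,R,np.linalg.norm(L-R))
u=(R-L)/np.linalg.norm(R-L);v=np.array([-u[1],u[0],0]);C=(L+R)/2-.045*v;print("centre",C,"yaw",np.degrees(np.arctan2(u[1],u[0])))
for n,p in dict(mv=(247.5,112),fx=(322.5,102)).items():
    d=atz(c,*p,.069)-C;print(n,d@u,d@v, "midy",d@v-.075)
go(C[0],C[1],.15,np.degrees(np.arctan2(v[1],v[0])))
E
```

```text
[0.46943364 0.05544398 0.103     ] [0.53505662 0.02096475 0.103     ] 0.07412956519973717
centre [ 0.48131468 -0.00163176  0.103     ] yaw -27.718064100294697
mv -0.030219559281144944 0.07441993662137923 midy -0.0005800633786207654
fx 0.028222161148962463 0.08180417169620782 midy 0.006804171696207825
shift [ 1.2 -0.6 37.5] rot [-0.22  0.11 -0.36] t 6.0 F [ 0.5 -0.6 -4.4] w 0.03824031725355639
```

```bash
python3 -m handwheel '[30,1,-0.5,20,-0.2,0.1,-0.3, 30,1,-0.5,36,-0.2,0.1,-0.3, 30,1,-0.5,41,-0.2,0.1,-0.3, 30,1,-0.5,41,-0.2,0.1,-0.3]' 90
python3 -m handwheel '[30,0,0,2.5,0,0,0, 30,0,0,5,0,0,0]' 90
python3 -c "
from h import *
go(.4813,-.0016,.135,62.3)"
```

```text
time: 6.5
tool_pos: [0.4812, -0.0024, 0.1462]
ee_rot: [-3.141, 0.001, 1.085]
force: [0.4, 0.4, -3.7]
gripper_width: 0.0381
time: 6.75
tool_pos: [0.4816, -0.0024, 0.1415]
ee_rot: [-3.141, 0.001, 1.085]
force: [0.3, -0.7, -4.4]
gripper_width: 0.038
shift [ 0.6 -0.6  6.5] rot [-0.01  0.03 -0.15] t 6.75 F [ 0.3 -0.7 -4.4] w 0.038043783258402526
```

```bash
python3 -m handwheel '[30,0,0,2.5,0,0,0]' 90
python3 -m handwheel '[30,0,0,2.5,0,0,0]' 90
python3 -m handwheel '[30,0,0,2.5,0,0,0]' 90
```

```text
time: 6.88
tool_pos: [0.4817, -0.0023, 0.139]
ee_rot: [3.142, 0.0, 1.085]
force: [0.1, 0.1, -4.6]
gripper_width: 0.038
time: 7.0
tool_pos: [0.4819, -0.0022, 0.137]
ee_rot: [-3.141, -0.0, 1.085]
force: [-2.5, 0.4, 7.1]
gripper_width: 0.038
time: 7.12
tool_pos: [0.4819, -0.0022, 0.1351]
ee_rot: [-3.141, -0.001, 1.085]
force: [-2.7, -0.6, 5.9]
gripper_width: 0.0378
```

```bash
for i in 1; do python3 -m handwheel '[30,0,0,2.5,0,0,0]' 90; done
python3 -m handwheel '[30,0,0,2.5,0,0,0]' 90
```

```text
time: 7.25
tool_pos: [0.482, -0.0022, 0.1333]
ee_rot: [-3.14, -0.001, 1.085]
force: [-4.1, -0.3, 12.4]
gripper_width: 0.0383
time: 7.38
tool_pos: [0.4821, -0.0022, 0.132]
ee_rot: [-3.139, -0.002, 1.084]
force: [-7.7, -0.5, 22.2]
gripper_width: 0.0381
```

```bash
python3 -m handwheel '[30,0,0,2.5,0,0,0]' 90
python3 -m handwheel '[30,0,0,-10,0,0,0, 30,0,0,-20,0,0,0, 30,0,0,-20,0,0,0]' 90
python3 - <<'E'
from h import *
import cv2
c=wcam();cv2.imwrite("pics/w4.png",c["image"][:,:,::-1])
go(.4813,-.0016,.14,62.3)
E
```

```text
time: 7.5
tool_pos: [0.4819, -0.0021, 0.1312]
ee_rot: [-3.137, -0.004, 1.084]
force: [-9.7, 0.9, 28.3]
gripper_width: 0.0382
time: 7.88
tool_pos: [0.4826, -0.002, 0.152]
ee_rot: [-3.139, -0.005, 1.084]
force: [-0.7, 0.9, -4.7]
gripper_width: 0.0378
shift [-0.1 -1.  11.5] rot [-0.21 -0.24 -0.18] t 7.925 F [-1.1 -0.6 -4.6] w 0.03829072195554666
```

View pics/w4.png

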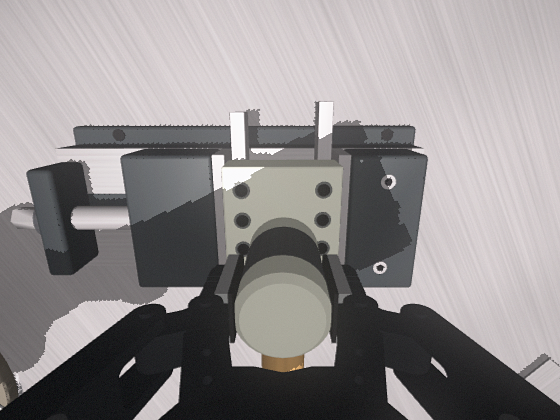

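Centre tap reached about 32 N net at z 0.131. Now I'll tap each side, +x first.

```bash
python3 -m handwheel '[30,0,19,0,-0.2,-0.2,0, 30,0,19,8,-0.2,-0.2,0, 30,0,19,13,-0.2,-0.2,0, 30,0,19,13,-0.2,-0.2,0]' 90
python3 -m handwheel '[30,0,0,2.5,0,0,0]' 90
python3 -m handwheel '[30,0,0,2.5,0,0,0]' 90
python3 -m handwheel '[30,0,0,2.5,0,0,0]' 90
```

```text
time: 8.43
tool_pos: [0.4981, -0.0109, 0.1375]
ee_rot: [-3.14, 0.001, 1.084]
force: [-0.5, 0.8, -4.9]
gripper_width: 0.0382
time: 8.55
tool_pos: [0.4981, -0.0108, 0.1349]
ee_rot: [-3.14, 0.001, 1.084]
force: [-0.1, 0.9, -3.9]
gripper_width: 0.0384
time: 8.68
tool_pos: [0.4979, -0.0107, 0.1323]
ee_rot: [-3.14, 0.0, 1.084]
force: [0.2, -0.2, -4.4]
gripper_width: 0.0381
time: 8.8
tool_pos: [0.4983, -0.0106, 0.131]
ee_rot: [-3.139, -0.001, 1.084]
force: [-7.4, 0.4, 24.8]
gripper_width: 0.0381
```

```bash
python3 -m handwheel '[30,0,0,-6,0,0,0, 30,0,-40,-8,0,0,0, 30,0,-40,-8,0,0,0, 30,0,-40,-8,0,0,0]' 90
python3 -m handwheel '[30,0,0,2.5,0,0,0]' 90
python3 -m handwheel '[30,0,0,2.5,0,0,0]' 90
python3 -m handwheel '[30,0,0,2.5,0,0,0]' 90
```

```text
time: 9.3
tool_pos: [0.4635, 0.0082, 0.1394]
ee_rot: [-3.14, -0.001, 1.085]
force: [0.3, 0.2, -4.7]
gripper_width: 0.0381
time: 9.43
tool_pos: [0.4645, 0.0079, 0.1371]
ee_rot: [3.141, -0.002, 1.084]
force: [0.1, 0.0, -3.5]
gripper_width: 0.0379
time: 9.55
tool_pos: [0.4651, 0.0076, 0.1345]
ee_rot: [3.141, -0.002, 1.084]
force: [0.1, -0.5, -4.3]
gripper_width: 0.0381
time: 9.68
tool_pos: [0.4652, 0.0076, 0.132]
ee_rot: [-3.142, -0.002, 1.083]
force: [-6.3, 1.6, 16.7]
gripper_width: 0.0381
```

```bash
python3 -m handwheel '[30,0,0,2.5,0,0,0]' 90
python3 -m handwheel '[30,0,0,-10,0,0,0, 30,0,0,-20,0,0,0, 30,0,0,-20,0,0,0]' 90
```

```text
time: 9.8
tool_pos: [0.4651, 0.0079, 0.1307]
ee_rot: [-3.139, -0.003, 1.083]
force: [-12.0, 1.8, 35.4]
gripper_width: 0.038
time: 10.18
tool_pos: [0.4658, 0.0078, 0.1514]
ee_rot: [-3.14, -0.004, 1.083]
force: [-0.4, 0.5, -4.7]
gripper_width: 0.038
```

```bash
python3 -m handwheel '[30,0,39,0,0,-0.2,0, 30,0,39,8,0,-0.2,0, 30,0,39,15,0,-0.2,0, 30,0,39,16,0,-0.2,0]' 90
python3 -m handwheel '[30,0,0,2.5,0,0,0]' 90
python3 -m handwheel '[30,0,0,2.5,0,0,0]' 90
```

```text
time: 10.68
tool_pos: [0.4989, -0.0101, 0.1343]
ee_rot: [-3.138, 0.001, 1.083]
force: [0.8, 0.9, -5.0]
gripper_width: 0.0379
time: 10.8
tool_pos: [0.4986, -0.0099, 0.1318]
ee_rot: [-3.138, 0.001, 1.084]
force: [0.1, 0.0, -4.1]
gripper_width: 0.0378
time: 10.92
tool_pos: [0.4988, -0.0097, 0.1309]
ee_rot: [-3.137, -0.0, 1.084]
force: [-8.7, -0.3, 29.7]
gripper_width: 0.0382
```

Now a last centre tap, level.

```bash
python3 -m handwheel '[30,0,0,-6,0,0,0, 30,0,-19.5,-4,-0.2,0,0, 30,0,-19.5,-4,-0.2,0,0, 30,0,-19.5,-4,-0.2,0,0]' 90
python3 -m handwheel '[30,0,0,2.5,0,0,0]' 90
python3 -m handwheel '[30,0,0,2.5,0,0,0]' 90
```

```text
time: 11.42
tool_pos: [0.4822, -0.0006, 0.1352]
ee_rot: [3.142, -0.001, 1.084]
force: [0.9, -0.2, -4.6]
gripper_width: 0.0379
time: 11.55
tool_pos: [0.483, -0.0008, 0.1329]
ee_rot: [3.14, -0.001, 1.084]
force: [-0.0, 1.2, -4.5]
gripper_width: 0.038
time: 11.68
tool_pos: [0.4835, -0.0008, 0.1311]
ee_rot: [3.141, -0.002, 1.084]
force: [-9.1, 1.1, 26.4]
gripper_width: 0.0382
```

```bash
python3 -m handwheel '[30,0,0,-10,0,0,0, 30,0,0,-40,0,0,0, 30,0,0,-60,0,0,0, 30,0,0,-60,0,0,0]' 90
python3 - <<'E'
from h import *
import cv2
c=wcam();cv2.imwrite("pics/w5.png",c["image"][:,:,::-1])
go(.527,-.318,.15,3)
E
```

```text
time: 12.18
tool_pos: [0.4848, -0.0009, 0.1925]
ee_rot: [3.138, -0.004, 1.084]
force: [-0.2, -0.2, -5.4]
gripper_width: 0.0381
shift [-260.2  186.6   40.9] rot [-1.000e-02 -2.100e-01  5.909e+01] t 12.225 F [-0.4  0.5 -4.4] w 0.0381443951358412
```

View pics/w5.png

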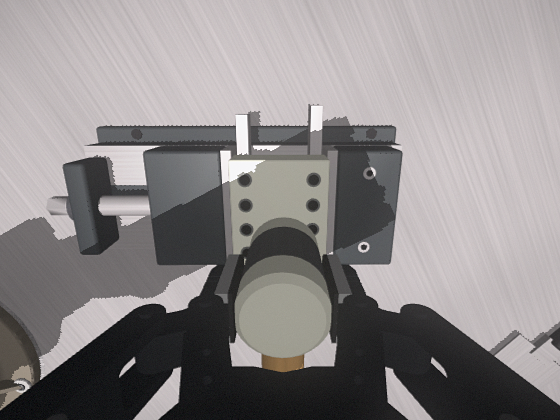

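```bash
python3 -m handwheel '[30,-260,187,0,0,-0.2,59, 30,-260,187,0,0,-0.2,59, 30,-260,187,0,0,-0.2,59, 30,-260,187,0,0,-0.2,59, 30,-260,187,0,0,-0.2,59, 30,-260,187,41,0,-0.2,59, 30,-260,187,80,0,-0.2,59, 30,-260,187,80,0,-0.2,59]' 90
python3 -c "
from h import *
go(.527,-.318,.034,3)"
```

```text
time: 13.22
tool_pos: [0.5249, -0.3162, 0.1066]
ee_rot: [-3.137, 0.008, 0.054]
force: [0.1, 0.3, -3.2]
gripper_width: 0.0381
shift [ 2.6  2.2 72.6] rot [-0.23  0.45  0.09] t 13.225 F [ 0.1  0.3 -3.2] w 0.038088565792307634
```

```bash
python3 -m handwheel '[30,2,2,35,-0.2,0.4,0, 30,2,2,60,-0.2,0.4,0, 30,2,2,67,-0.2,0.4,0, 30,2,2,70,-0.2,0.4,0, 30,2,2,72,-0.2,0.4,0]' 90
python3 -m handwheel '[30,0,0,0.8,0,0,0]' 90
```

```text
time: 13.85
tool_pos: [0.5273, -0.3183, 0.0359]
ee_rot: [3.141, -0.001, 0.054]
force: [-0.1, 0.0, -4.1]
gripper_width: 0.0378
time: 13.98
tool_pos: [0.5278, -0.3185, 0.0358]
ee_rot: [3.141, -0.002, 0.054]
force: [0.2, -0.1, -4.3]
gripper_width: 0.0383
```

```bash
python3 -m handwheel '[30,0,0,1.5,0,0,0, 30,0,0,2.5,0,0,0]' 90
python3 -m handwheel '[30,0,0,1,0,0,0, 30,0,0,1,0,0,0]' 90
```

```text
time: 14.22
tool_pos: [0.528, -0.3186, 0.0336]
ee_rot: [3.14, -0.003, 0.054]
force: [-0.1, 1.9, -4.4]
gripper_width: 0.0382
time: 14.48
tool_pos: [0.528, -0.3186, 0.0332]
ee_rot: [3.141, -0.003, 0.054]
force: [-2.0, 2.1, 4.4]
gripper_width: 0.038
```

Touching the bench (force now +4.4). Release and rise.

```bash
python3 -m handwheel '[60,0,0,0,0,0,0, 85,0,0,0,0,0,0, 85,0,0,0,0,0,0, 85,0,0,0,0,0,0, 85,0,0,-50,0,0,0, 85,0,0,-100,0,0,0, 85,0,0,-160,0,0,0, 85,0,0,-160,0,0,0]'
python3 - <<'E'
from h import *
import cv2
c=wcam();cv2.imwrite("pics/w6.png",c["image"][:,:,::-1])
cv2.imwrite("pics/s6.png",optics.camera("side")["image"][:,:,::-1])
# test point: parallels' +y end, approach: shut fingers
C=np.array([.4813,-.0016]);u=np.array([np.cos(np.radians(-27.7)),np.sin(np.radians(-27.7))]);v=np.array([-u[1],u[0]])
for n,x,y in(("mv+",-.03,.11),("fx+",.03,.11),("mv-",-.03,-.11),("fx-",.03,-.11)): print(n,C+x*u+y*v)
E
```

```text
time: 15.48
tool_pos: [0.5296, -0.3208, 0.198]
ee_rot: [3.137, -0.011, 0.054]
force: [0.2, 0.4, -1.0]
gripper_width: 0.0852
mv+ [0.50587082 0.10973856]
fx+ [0.55899443 0.08184804]
mv- [ 0.40360557 -0.08504804]
fx- [ 0.45672918 -0.11293856]
```

View pics/w6.png

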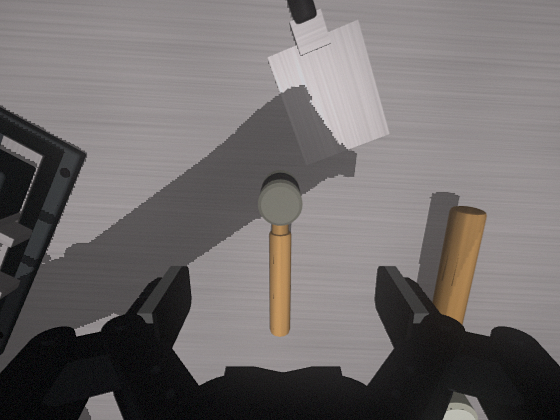

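View pics/s6.png

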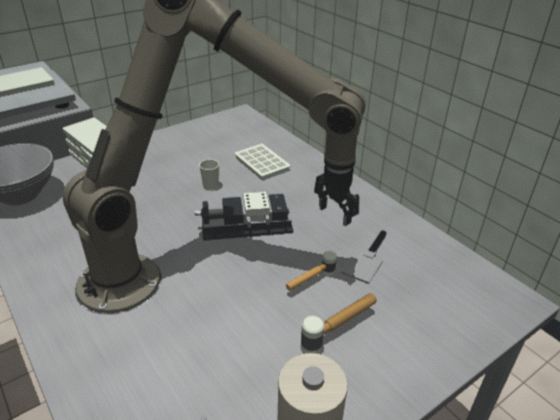

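The mallet stands on the bench, head top at (280,203), with its handle straight down. Next is a light push test on the parallels' +y ends with the fingers shut, outside the jaws.

```bash
python3 -c "
from h import *
go(.5355,.096,.198,62.3)"
```

```text
shift [  30.3 -413.3   -4.7] rot [  0.16  -0.2  -59.18] t 15.575 F [-0.1 -0.5 -1.5] w 0.08497205953470215
```

```bash
python3 -m handwheel '[0,30,-413,-5,0,-0.2,-59, 0,30,-413,-5,0,-0.2,-59, 0,30,-413,-5,0,-0.2,-59, 0,30,-413,-5,0,-0.2,-59, 0,30,-413,-5,0,-0.2,-59, 0,30,-413,-5,0,-0.2,-59, 0,30,-413,-5,0,-0.2,-59, 0,30,-413,-5,0,-0.2,-59]' 40
python3 - <<'E'
from h import *
import cv2,pickle
c=wcam();pickle.dump(c,open("w7.pkl","wb"));cv2.imwrite("pics/w7.png",c["image"][:,:,::-1])
C=np.array([.4813,-.0016]);u=np.array([np.cos(np.radians(-27.7)),np.sin(np.radians(-27.7))]);v=np.array([-u[1],u[0]])
for x in(-.03,.03): p=C+x*u+.112*v;go(*p,.058,62.3)
E
```

```text
time: 16.58
tool_pos: [0.5339, 0.0999, 0.1965]
ee_rot: [-3.141, 0.003, 1.091]
force: [-0.9, -0.9, 0.3]
gripper_width: 0.0005
shift [  0.5 -30.9 138.7] rot [0.02 0.2  0.02] t 16.625 F [-0.6 -0.8  0.1] w -4.044344781980076e-05
shift [  0.5  29.1 138.8] rot [0.02 0.2  0.02] t 16.625 F [-0.6 -0.8  0.1] w -4.044344781980076e-05
```

View pics/w7.png

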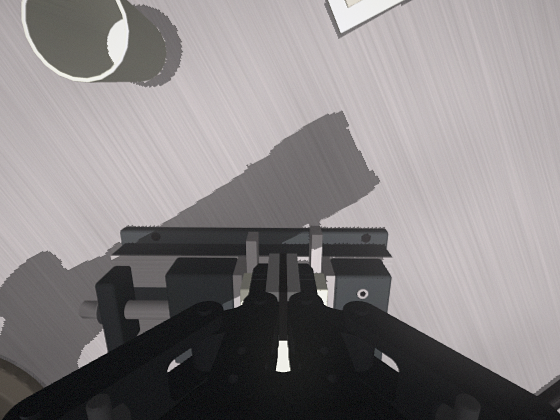

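```bash
python3 -m handwheel '[0,0,-31,30,0,0.2,0, 0,0,-31,80,0,0.2,0, 0,0,-31,125,0,0.2,0, 0,0,-31,139,0,0.2,0, 0,0,-31,139,0,0.2,0]' 40
python3 - <<'E'
from h import *
import cv2
cv2.imwrite("pics/w8.png",wcam()["image"][:,:,::-1])
C=np.array([.4813,-.0016]);u=np.array([np.cos(np.radians(-27.7)),np.sin(np.radians(-27.7))]);v=np.array([-u[1],u[0]])
s=robot.get_state();d=s["tool_pos"][:2]-C;print("vise xy",d@u,d@v,s["tool_pos"][2],s["force"][:2]@v)
E
```

```text
time: 17.25
tool_pos: [0.5062, 0.1096, 0.0574]
ee_rot: [-3.141, 0.002, 1.086]
force: [0.0, 0.4, 0.2]
gripper_width: 0.0002
vise xy -0.029066073338484006 0.11092875867429262 0.058391237893692174 -0.950914494325791
```

View pics/w8.png

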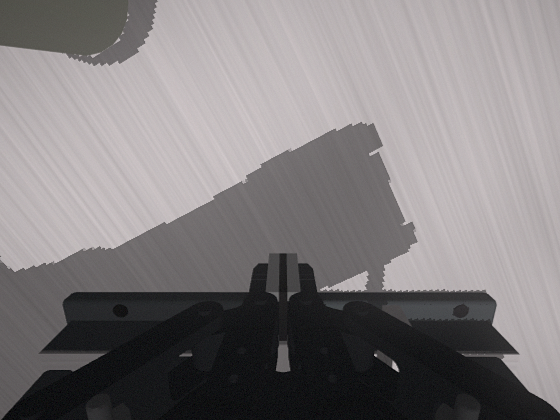

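```bash
python3 -m handwheel '[0,-9,0,0,0,0,0, 0,-17,0,0,0,0,0, 0,-18,0,0,0,0,0]' 40
cat > st.py <<'E'
from h import *
C=np.array([.4813,-.0016]);u=np.array([np.cos(np.radians(-27.7)),np.sin(np.radians(-27.7))]);v=np.array([-u[1],u[0]])
s=robot.get_state();d=s["tool_pos"][:2]-C;print("vise xy mm",(d@u*1e3).round(2),(d@v*1e3).round(2),"Fv",(s["force"][:2]@v).round(2),"t",s["time"])
E
python3 st.py
python3 -m handwheel '[0,-2,0,0,0,0,0]' 40 >/dev/null;python3 st.py
python3 -m handwheel '[0,-2,0,0,0,0,0]' 40 >/dev/null;python3 st.py
python3 -m handwheel '[0,-2,0,0,0,0,0]' 40 >/dev/null;python3 st.py
```

```text
time: 17.68
tool_pos: [0.4986, 0.0934, 0.0591]
ee_rot: [3.14, -0.001, 1.085]
force: [-0.2, 0.5, 0.7]
gripper_width: 0.0002
vise xy mm -28.84 92.14 Fv 0.37 t 17.675
vise xy mm -28.8 90.34 Fv 0.1 t 17.8
vise xy mm -28.78 88.42 Fv -0.1 t 17.925
vise xy mm -28.83 86.41 Fv 0.76 t 18.05
```

```bash

python3 -m handwheel '[0,-1,0,0,0,0,0]' 40 >/dev/null;python3 st.py
python3 -m handwheel '[0,-1,0,0,0,0,0]' 40 >/dev/null;python3 st.py
```

```text
vise xy mm -28.82 85.96 Fv 2.42 t 18.175
vise xy mm -28.81 85.94 Fv 3.77 t 18.3
```

```bash

python3 -m handwheel '[0,-1,0,0,0,0,0]' 40 >/dev/null;python3 st.py
python3 -m handwheel '[0,-1,0,0,0,0,0]' 40 >/dev/null;python3 st.py
```

```text
vise xy mm -28.88 85.9 Fv 5.19 t 18.425
vise xy mm -28.95 85.88 Fv 6.51 t 18.55
```

The moving-side parallel took about 6.5 N without sliding. Now the fixed one.

```bash

python3 -m handwheel '[0,20,0,0,0,0,0, 0,20,59,0,0,0,0, 0,20,59,0,0,0,0, 0,20,59,0,0,0,0, 0,11,59,0,0,0,0, 0,11,59,0,0,0,0]' 40;python3 st.py
python3 -m handwheel '[0,-2,0,0,0,0,0]' 40 >/dev/null;python3 st.py
python3 -m handwheel '[0,-1,0,0,0,0,0]' 40 >/dev/null;python3 st.py
```

```text
time: 19.3
tool_pos: [0.5517, 0.0697, 0.0598]
ee_rot: [3.14, -0.005, 1.087]
force: [-1.0, -0.9, -0.5]
gripper_width: 0.0002
vise xy mm 29.17 95.79 Fv -1.3 t 19.3
vise xy mm 28.69 93.92 Fv -0.34 t 19.425
vise xy mm 28.43 92.79 Fv 0.45 t 19.55
```

```bash

python3 -m handwheel '[0,-1,0,0,0,0,0]' 40 >/dev/null;python3 st.py
python3 -m handwheel '[0,-1,0,0,0,0,0]' 40 >/dev/null;python3 st.py
python3 -m handwheel '[0,-1,0,0,0,0,0]' 40 >/dev/null;python3 st.py
```

```text
vise xy mm 28.41 92.65 Fv 3.9 t 19.675
vise xy mm 28.39 92.67 Fv 3.84 t 19.8
vise xy mm 28.36 92.66 Fv 4.79 t 19.925
```

Both hold. Back off, rise, take a last look.

```bash

python3 -m handwheel '[0,20,0,0,0,0,0, 0,25,0,-30,0,0,0, 0,25,0,-80,0,0,0, 0,25,0,-140,0,0,0, 0,25,0,-140,0,0,0]' 40
python3 - <<'E'
from h import *
import cv2
for n in("scene","side"): cv2.imwrite(f"pics/{n}9.png",optics.camera(n)["image"][:,:,::-1])
a=cv2.imread("pics/scene9.png")
b=cv2.imread("pics/side9.png")
cv2.imwrite("pics/f9.png",np.hstack([cv2.resize(a[140:260,140:340],(400,240)),cv2.resize(b[170:290,180:380],(400,240))]))
E
```

```text
time: 20.55
tool_pos: [0.5634, 0.0892, 0.2051]
ee_rot: [3.133, -0.014, 1.09]
force: [-0.2, 0.7, -0.6]
gripper_width: -0.0001
```

View pics/f9.png

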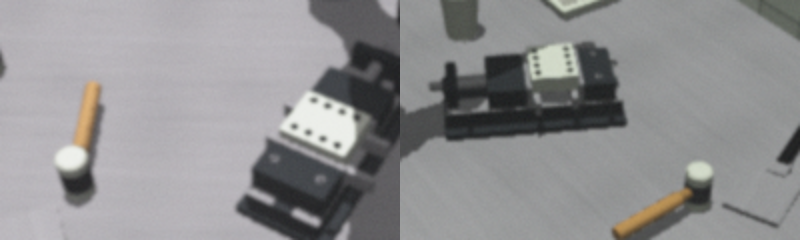

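The mallet is upright on the bench, in crop (72,160) left and (699,175) right, well clear of the vise. The block is down in the vise.

```bash
python3 -c "
from rig import robot
print(robot.hand_in(), robot.get_state()['time'])"
```

```text
the job is handed in; nothing more can be done
the job is handed in; nothing more can be done
```

The block is down in the vise and grips both parallels. The mallet is back on the bench, and I handed the job in after about 21 s (no verdict is given).

**What I did:** I picked up the smaller mallet and tapped the block down at about 20 mm/s, in the middle and then 20 mm to each side, finishing with a middle tap. Those taps were about 29 to 34 N net at the wrist. One tap on the -x side reached about 40 N, over the suggested 25 to 30 N but well under the 120 N limit. The mallet stopped at the same height, within about 0.5 mm, at all three places, so the block is level.

**Last checks:**
- **Push test:** I pushed each parallel's end with the shut fingers. The moving-jaw parallel stood about 6.5 N and the fixed-jaw one about 4.8 N, and neither slid.
- **Parallel positions:** Measured before tapping, the moving-jaw one was about 1 mm and the fixed-jaw one about 7 mm from the vise's middle. Both are within the 25 mm limit.
- **Mallet:** It stands on the bench where it was found, well clear of the vise.

No check failed or disagreed.

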